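Zero the coffee grinder and open it four clicks

ROBOT

A 6-joint arm with a two-finger parallel gripper is mounted at the origin on the work surface. World frame = base frame: x ahead of the robot, y to its left, z up, the work surface at z = 0. Lengths are in m, angles in rad, forces in N, time in s.
With the tool pointing down it reaches from about 0.225 to 0.875 m from the base axis. Payload 3.4 kg.
Tool frame: the origin (TCP) lies midway between the tips of the shut fingers; the grasp point (between the pads) lies 19 mm behind it; z points along the fingers, x is the direction in which the jaws open and shut, and the axes are right-handed (so a half turn about z gives the same grasp; the last joint's range is limited). The gripper opens to 85 mm and grips with 20 to 120 N. Pads are 22 mm wide; open, the fingers measure 114 mm over their backs; the gripper's body (76 mm by 85 mm) begins 54 mm behind the grasp point. The pads swing forward as they close: fully open they stand 13 mm farther back than shut.
Start: joints at [0.999, 0.276, 1.505, -0, 1.361, -0.121], TCP at [0.251, 0.518, 0.231] pointing down, gripper open.
Joint ranges: [-2.89, 2.89], [-0.75, 2.08], [0.22, 2.7], [-1.18, 4.32], [0.11, 2.71], [-2.7, 2.7]. Speed limits (rad/s): [2.57, 2.57, 3.14, 3.14, 3.14, 3.14].

INTERFACE

Orientations are given as a rotation vector (axis times angle).
In Python, from station import status, imaging, workorder gives the robot as it stands.
- The arm moves only by the tool arm_command, never from a script. Its argument "targets" is a list of rows, each a list of 7 numbers: the closure, from -1 (fully open) to 1 (shut), so that 0 is half open, then the shift along the tool's x, y, z in cm, then the turn, a rotation vector about the tool's x, y, z in degrees. In form: [[claw, dx, dy, dz, ax, ay, az], ...]. A call has 1 to 12 rows; each row shifts and turns the commanded pose from where the row before left it, along the tool's axes as they then stand; what a row does not reach is not made up. A row lasts 1/10 s, in which the tool goes at most 50 mm and 8.59 degrees, less where a joint would pass 70% of its speed; a pose out of reach is approached as far as the arm can. A call is refused whole if a number of a shift passes 5 or a number of a turn 8.59, either way. A call with a gripper value outside its range is refused whole. The fingers move at their own pace and stop on an object; "squeeze" is the grip in N (left out, the last holds). Time passes only in rows, so rows that do not move let the fingers close. It gives the time, the measured TCP pose, the force and the opening at its end, in the units of the state.
- status.read_state(): the state, without advancing time (a new reading comes with each control period).
- imaging.snapshot(name): name is "side" or "top" or "wrist"; returns the picture (384x512x3 uint8, blue, green, red); there is no depth.
- imaging.camera_model(name): a dict with "fx", "fy", "cx", "cy" (pixels), "world_from_camera" (4x4, takes a point from camera to world coordinates); the wrist camera has in their place "tool_from_camera" (4x4, takes a point from camera to tool coordinates, whose origin is the TCP and whose axes are the tool frame's). Camera axes: x right, y down, z forward; pixel columns grow to the right and rows downward; lengths in m; the calibration is good to about 2 mm. A picture is of the moment at which its call begins: read the wrist's pose just before it. camera_model takes no time and is no camera call.
- workorder.sign_off(): hands the job in, once; it reports no verdict.
The state is a dict: "t": time; "joints": joint angles; "qvel": joint speeds; "tau": joint torques, N m; "position": TCP position; "eef_rot": TCP orientation; "force": force on the tool from outside, world axes, zero at the start; "moment": the same for the moment, N m; "grip_width": finger opening in m.
Only numpy, scipy, OpenCV 4.12 (cv2) and the standard library are available. Lean on these libraries where they do the work, as an engineer would, in place of code of your own. Each camera call takes 0.05 s, during which the arm holds its last target. There are 200 camera calls.

TASK

The coffee grinder on the drainer has been washed and its grind setting is lost. Turn the bar dial on its top clockwise, click by click, until you feel it come up against its closed stop, without forcing it against the stop, then turn it back anticlockwise exactly four clicks from closed and let go of it. Leave the rest of the washing-up where it stands.

Things in the scene. Friction and masses are not known exactly. Their poses are not given: they have to be found in the camera images.
- dial_grip (a point): Where to grip the dial: on its vertical turning axis, 182 mm above the drainer. The dial is a black upright bar, 60 mm long (this point's x runs along it), 14 mm thick (y), on a round disc of 72 mm diameter. Bar top 7 mm above this point, disc top 22 mm below. Its ends look alike and its direction says nothing of the setting, as the mechanism sits at any angle: feel for the stop.
- dial_disc (a point): Centre of the disc's top, on the turning axis. Clockwise from above closes, anticlockwise opens. A click is 20 degrees (0.349 rad); let go, the dial settles in the nearest click. It starts 2 to 6 clicks open (hidden) and opens to 9. Passing a click takes a torque of 0.1 to 0.15 N m, which drops away past the crest, half-way between clicks. Grip firmly (about 45 N).
- collar_top (a point): Centre of the top of the plain steel collar (84 mm diameter, 21 mm tall) under the dial, holding the closed stop, met 2 degrees past the closed click. It is springy: torque climbs by 3 N m per rad on top of the click's own. 0.22 to 0.35 N m that does not fall away means the stop; beyond 12 degrees past the closed click (over 0.45 N m) is forcing it. Let go there, the dial springs back to closed.
- grinder: Hand coffee grinder, fixed by a round rubber suction foot (128 mm diameter): a wooden box 94 x 94 mm, its top 130 mm above the drainer, a drawer on its -x side, a steel crank on its +y side reaching 108 mm from the middle, lower than the box's top. On the box sit the collar and the dial. Origin: centre of the underside, straight below the dial's axis.
- burr (a joint): Gap of the burrs inside the grinder, in m: 0 in the closed click, growing by 0.00001 m (0.01 mm) with each click open, negative when the dial is forced into the closed stop. The reading's noise is many clicks wide, so it does not give the setting: count clicks from the stop.
- tin: Aluminium baking tin, an open box 200 x 240 x 50 mm; loose, not to be disturbed. Origin: centre of its underside.
- beaker: Pink plastic beaker, 72 mm across, 100 mm tall, standing close beside the grinder; loose, not to be disturbed. Origin: centre of its underside.
- spoon: Wooden spoon, 270 mm long, lying along its x; loose, not to be disturbed. Origin: near its middle, on its underside.
- brush: Washing-up brush lying along its x; loose, not to be disturbed. Origin: near its middle, on its underside.
- mug: White ceramic mug, 80 mm across, 90 mm tall; loose, not to be disturbed. Origin: centre of its underside.

How it is judged:
By the outcome, as a careful person would: the job done as asked, in the order asked, and still so for the second after the job is handed in, with the robot touching nothing.
It also fails if it takes over 72 s, if anything falls off the work surface, if the arm or the gripper's body presses on something with over 40 N, if the wrist force passes 120 N, or if a joint passes its speed limit or range.

## Working session

There is one attempt and no reset: what is moved stays moved. The work goes in short steps, Python scripts to look and compute and a tool call to move; the robot and the scene stay as the last step left them, time stands still between calls to the robot, and variables do not carry over. Pictures are saved under pics/ and viewed, about 8 in all and at most 12, crops included, and the job is handed in when it is done.

Besides the shell and the picture viewer there is one more tool, called after "Call:" as name([rows], argument=value, ...), one row to a line, values as JSON. arm_command: Moves the arm, as the interface text tells. Its arguments: {"type":"object","properties":{"targets":{"type":"array"},"squeeze":{"type":"number"}},"required":["targets"]}

```bash
mkdir -p pics; python3 - <<'E'
from station import status, imaging, workorder
import cv2,numpy as np
np.set_printoptions(precision=4,suppress=True)
for k,v in status.read_state().items(): print(k,np.array(v))
for n in ("top","side"):
    cv2.imwrite(f"pics/{n}0.png",imaging.snapshot(n)); m=imaging.camera_model(n); print({k:np.array(v) for k,v in m.items()})
print(imaging.camera_model("wrist"))
E
```

```text
t 0.0
joints [ 0.999   0.2766  1.5062 -0.      1.3607 -0.121 ]
qvel [-0.0009 -0.0022  0.0011  0.0002  0.0011  0.0006]
tau [  0.0008 -41.6779 -24.5799   0.0004   0.011   -0.    ]
position [0.2502 0.5171 0.2304]
eef_rot [ 2.6611  1.6683 -0.0026]
force [-0.4615 -0.4368  0.1796]
moment [-0.0178  0.0015  0.0148]
grip_width 0.08525892787345514
{'fx': array(461.4171), 'fy': array(461.4171), 'cx': array(248.2819), 'cy': array(185.9269), 'world_from_camera': array([[ 0.0187, -0.9938,  0.1095,  0.2497],
       [-0.9997, -0.0168,  0.019 ,  0.0039],
       [-0.017 , -0.1098, -0.9938,  1.9462],
       [ 0.    ,  0.    ,  0.    ,  1.    ]])}
{'fx': array(488.3157), 'fy': array(488.3157), 'cx': array(264.4984), 'cy': array(195.0311), 'world_from_camera': array([[ 0.8821, -0.3419,  0.324 , -0.0666],
       [-0.471 , -0.6403,  0.6068, -0.947 ],
       [-0.    , -0.6878, -0.7259,  1.2581],
       [ 0.    ,  0.    ,  0.    ,  1.    ]])}
{'fx': 328.6817137620092, 'fy': 328.6817137620092, 'cx': 249.58122304327796, 'cy': 195.858719316418, 'tool_from_camera': array([[ 1.    , -0.0013,  0.0005, -0.0004],
       [ 0.0011,  0.9562,  0.2927, -0.0761],
       [-0.0008, -0.2927,  0.9562, -0.1432],
       [ 0.    ,  0.    ,  0.    ,  1.    ]])}
```

View pics/top0.png

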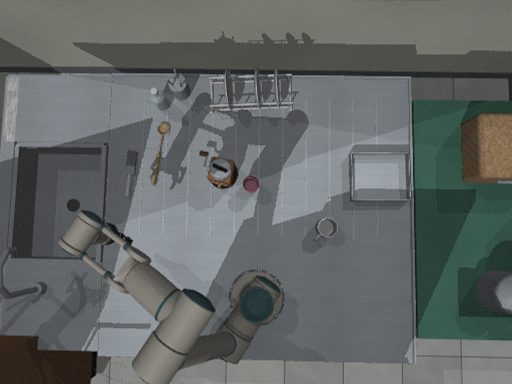

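View pics/side0.png

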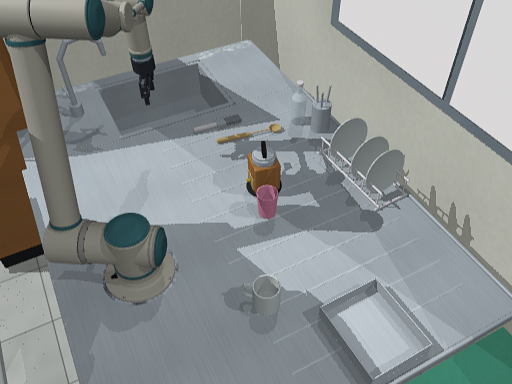

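The top view shows the dial near (220,168). In the side view its bar is near (264,150), with the beaker close to the grinder. I'll zoom in on both.

```bash
python3 - <<'E'
import cv2,numpy as np
a=cv2.imread("pics/top0.png")[140:200,190:270]; b=cv2.imread("pics/side0.png")[130:220,220:310]
a=cv2.resize(a,(400,300),interpolation=cv2.INTER_CUBIC); b=cv2.resize(b,(390,390),interpolation=cv2.INTER_CUBIC)
c=np.zeros((390,800,3),np.uint8); c[:300,:400]=a; c[:,405:795]=b
cv2.imwrite("pics/c1.png",c)
E
```

```text
(no output)
```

View pics/c1.png

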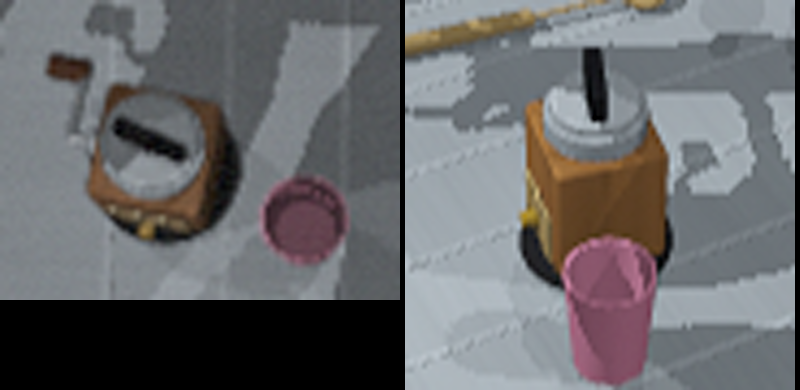

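The crop puts the bar ends at top-image pixels (212.8,164.4) and (227.4,171.0), and the beaker rim centre at (251,184). In the side view the bar middle is at about (263.8,149.4).

```bash
cat > h.py <<'E'
import numpy as np
from station import status, imaging
from scipy.spatial.transform import Rotation as R
np.set_printoptions(precision=4,suppress=True)
def ray(n,p,T=None):
    m=imaging.camera_model(n); W=np.array(m["world_from_camera"]) if T is None else T@np.array(m["tool_from_camera"])
    d=W[:3,:3]@np.array([(p[0]-m["cx"])/m["fx"],(p[1]-m["cy"])/m["fy"],1]); return W[:3,3],d
def atz(n,p,z,T=None):
    o,d=ray(n,p,T); return o+d*(z-o[2])/d[2]
def tool(s):
    T=np.eye(4); T[:3,:3]=R.from_rotvec(s["eef_rot"]).as_matrix(); T[:3,3]=s["position"]; return T
E
python3 - <<'E'
from h import *
s=status.read_state(); T=tool(s); print(T)
for p in [(212.8,164.4),(227.4,171.0),(220.1,167.8)]: print(atz("top",p,.189))
print("side",atz("side",(263.8,149.4),.185))
print("beaker",atz("top",(251,184),.1))
o,d=ray("top",(220.1,167.8)); o2,d2=ray("side",(263.8,149.4))
t=np.linalg.lstsq(np.c_[d,-d2],o2-o,rcond=None)[0]; print(o+d*t[0],o2+d2*t[1])
g=atz("top",(220.1,167.8),.189); print("goal in tool:",T[:3,:3].T@(g-T[:3,3]))
E
```

```text
[[ 0.4357  0.9001 -0.0009  0.2503]
 [ 0.9001 -0.4357 -0.0014  0.5172]
 [-0.0016 -0.0002 -1.      0.2305]
 [ 0.      0.      0.      1.    ]]
[0.5245 0.1759 0.189 ]
[0.4997 0.1189 0.189 ]
[0.5117 0.1473 0.189 ]
side [0.5086 0.1353 0.185 ]
beaker [0.461  0.0283 0.1   ]
[0.5142 0.1487 0.1721] [0.5155 0.1482 0.1722]
goal in tool: [-0.2189  0.3964  0.0418]
```

Call:
arm_command([
  [-1, -1.82, 3.3, -0.5, 0, 0, 0],
  [-1, -1.82, 3.3, -0.5, 0, 0, 0],
  [-1, -1.82, 3.3, -0.5, 0, 0, 0],
  [-1, -1.82, 3.3, -0.5, 0, 0, 0],
  [-1, -1.82, 3.3, -0.5, 0, 0, 0],
  [-1, -1.82, 3.3, -0.5, 0, 0, 0],
  [-1, -1.82, 3.3, -0.5, 0, 0, 0],
  [-1, -1.82, 3.3, -0.5, 0, 0, 0],
  [-1, -1.82, 3.3, -0.5, 0, 0, 0],
  [-1, -1.82, 3.3, -0.5, 0, 0, 0],
  [-1, -1.82, 3.3, -0.5, 0, 0, 0],
  [-1, -1.82, 3.3, -0.5, 0, 0, 0],
])

```text
t: 1.3
position: [0.5122, 0.147, 0.2911]
eef_rot: [-2.661, -1.668, 0.001]
force: [1.2, 0.0, -0.1]
grip_width: 0.0853
```

Call:
arm_command([
  [-1, 0, 0, 0, 0, 0, -8.4],
  [-1, 0, 0, 0, 0, 0, -8.4],
  [-1, 0, 0, 0, 0, 0, -8.4],
  [-1, 0, 0, 0, 0, 0, -8.4],
  [-1, 0, 0, 0, 0, 0, -8.4],
  [-1, 0, 0, 0, 0, 0, -8.4],
  [-1, 0, 0, 0, 0, 0, -8.4],
  [-1, 0, 0, 0, 0, 0, -8.4],
  [-1, 0, 0, 0, 0, 0, -8.4],
  [-1, 0, 0, 0, 0, 0, -8.4],
  [-1, 0, 0, 0, 0, 0, -8.4],
  [-1, 0, 0, 0, 0, 0, 0],
])

```text
t: 2.5
position: [0.5115, 0.1484, 0.2909]
eef_rot: [-0.638, -3.075, 0.0]
force: [-0.9, 0.4, 0.3]
grip_width: 0.0856
```

```bash
python3 - <<'E'
from h import *; import cv2
s=status.read_state(); print(s["t"],np.array(s["joints"]),s["force"],s["moment"]); T=tool(s); print(T); np.save("T1.npy",T)
cv2.imwrite("pics/w1.png",imaging.snapshot("wrist"))
E
```

```text
2.5 [ 0.1517  0.1838  1.4831  0.0001  1.4757 -2.5807] [-0.8517  0.4122  0.3152] [0.0504 0.0391 0.0055]
[[-0.9174  0.3979 -0.001   0.5115]
 [ 0.3979  0.9174 -0.0001  0.1484]
 [ 0.0009 -0.0005 -1.      0.2909]
 [ 0.      0.      0.      1.    ]]
```

View pics/w1.png

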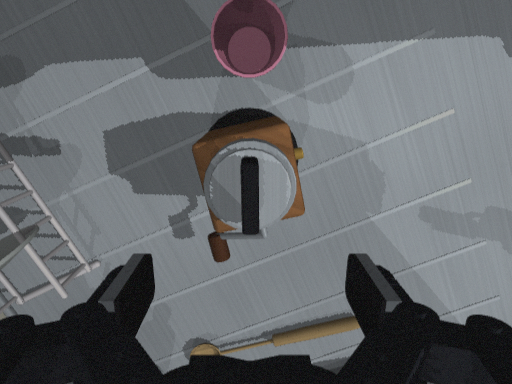

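The wrist view shows the bar from about (249.5,157) to (251,234), nearly in line with the image columns. The beaker is at (250,35), clear of the grinder, and the disc/collar is centred near (251,186).

```bash
python3 - <<'E'
from h import *; import cv2
T=np.load("T1.npy"); g=cv2.cvtColor(cv2.imread("pics/w1.png"),cv2.COLOR_BGR2GRAY)
m=np.zeros_like(g); m[150:240,230:272]=(g[150:240,230:272]<45)
n,l,st,c=cv2.connectedComponentsWithStats(m); i=1+np.argmax(st[1:,4]); print(st[i],c[i])
ys,xs=np.where(l==i); print(cv2.minAreaRect(np.c_[xs,ys].astype(np.float32)))
for y in (160,175,190,205,220,230): r=xs[ys==y]; print(y,r.min(),r.max())
Ti=np.linalg.inv(T)
for p,z in [((249.5,ys.min()),.189),((251,ys.max()),.189),((251,186),.155)]:
    w=atz("wrist",p,z,T); print(w,"tool",(Ti@np.r_[w,1])[:3])
E
```

```text
[ 241  157   18   78 1301] [249.6664 195.0338]
((249.5, 195.5), (77.0, 17.0), 90.0)
160 242 257
175 241 257
190 241 258
205 242 258
220 242 258
230 242 258
[0.4981 0.1211 0.189 ] tool [ 0.0013 -0.0304  0.1019]
[0.5221 0.1792 0.189 ] tool [0.0025 0.0325 0.1018]
[0.5096 0.1509 0.155 ] tool [0.0026 0.0016 0.1359]
```

Call:
arm_command([
  [-1, 0.05, 0.1, 1.6, 0, 0, 0],
  [-1, 0, 0, 1.6, 0, 0, 0],
  [-1, 0, 0, 1.6, 0, 0, 0],
  [-1, 0, 0, 1.6, 0, 0, 0],
  [-1, 0, 0, 1.6, 0, 0, 0],
  [-1, 0, 0, 1.6, 0, 0, 0],
  [-1, 0, 0, 1.6, 0, 0, 0],
  [-1, 0, 0, 1.4, 0, 0, 0],
  [-1, 0, 0, 0, 0, 0, 0],
  [-1, 0, 0, 0, 0, 0, 0],
])

```text
t: 3.55
position: [0.5118, 0.1496, 0.1654]
eef_rot: [-0.64, -3.075, 0.0]
force: [0.2, -0.1, 0.6]
grip_width: 0.0856
```

```bash
python3 - <<'E'
from h import *; import cv2
s=status.read_state(); T=tool(s);print(s["t"],s["position"],s["force"],s["moment"],np.degrees(np.arctan2(T[1,0],T[0,0]))); 
m=imaging.camera_model("wrist"); print(m["tool_from_camera"])
cv2.imwrite("pics/w2.png",imaging.snapshot("wrist"))
E
```

```text
3.55 [0.5118 0.1496 0.1654] [ 0.1728 -0.1255  0.6296] [ 0.0445 -0.0606 -0.0474] 156.48104830825
[[ 1.     -0.0012  0.0001  0.0013]
 [ 0.0011  0.9558  0.294  -0.0751]
 [-0.0005 -0.294   0.9558 -0.1432]
 [ 0.      0.      0.      1.    ]]
```

View pics/w2.png

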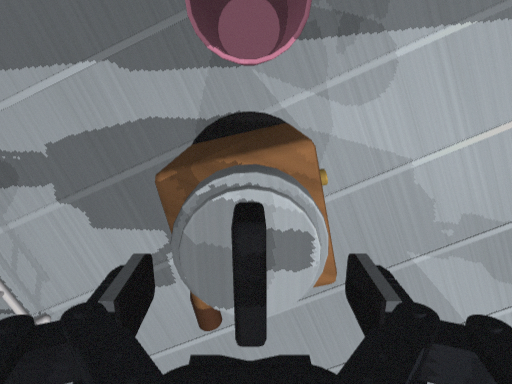

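The bar runs from (249,203) to (251,346), midway between the pads at x≈152 and 347 and square to the jaws. I'll grip it now.

Call:
arm_command([
  [1, 0, 0, 0, 0, 0, 0],
  [1, 0, 0, 0, 0, 0, 0],
  [1, 0, 0, 0, 0, 0, 0],
  [1, 0, 0, 0, 0, 0, 0],
  [1, 0, 0, 0, 0, 0, 0],
  [1, 0, 0, 0, 0, 0, 0],
  [1, 0, 0, 0, 0, 0, 0],
  [1, 0, 0, 0, 0, 0, 0],
  [1, 0, 0, 0, 0, 0, 0],
  [1, 0, 0, 0, 0, 0, 0],
], squeeze=45)

```text
t: 4.6
position: [0.5119, 0.1496, 0.1656]
eef_rot: [0.638, 3.076, 0.0]
force: [-1.2, -0.2, 3.8]
grip_width: 0.0129
```

```bash
cat > r.py <<'E'
from h import *
s=status.read_state(); T=tool(s)
print("t",s["t"],"pos",np.array(s["position"]),"F",np.array(s["force"]),"M",np.array(s["moment"]),"yaw",round(np.degrees(np.arctan2(T[1,0],T[0,0])),2),"w",round(s["grip_width"],4),"j6",s["joints"][5],"tau6",s["tau"][5])
E
python3 r.py;python3 r.py
```

```text
t 4.6 pos [0.5119 0.1496 0.1656] F [-1.2283 -0.2136  3.7792] M [-0.0928  0.1206  0.0007] yaw 156.57 w 0.0129 j6 -2.5789027231149917 tau6 -0.013106919068377465
t 4.6 pos [0.5119 0.1496 0.1656] F [-1.2283 -0.2136  3.7792] M [-0.0928  0.1206  0.0007] yaw 156.57 w 0.0129 j6 -2.5789027231149917 tau6 -0.013106919068377465
```

Call:
arm_command([
  [1, 0, 0, 0, 0, 0, 3],
  [1, 0, 0, 0, 0, 0, 3],
  [1, 0, 0, 0, 0, 0, 0],
  [1, 0, 0, 0, 0, 0, 0],
])

```text
t: 5.0
position: [0.5116, 0.1497, 0.1656]
eef_rot: [-0.796, -3.039, -0.0]
force: [-1.6, 0.5, 5.1]
grip_width: 0.0129
```

```bash
python3 r.py
```

```text
t 5.0 pos [0.5116 0.1497 0.1656] F [-1.6179  0.5486  5.1039] M [0.0481 0.2888 0.0378] yaw 150.64 w 0.0129 j6 -2.475351374638901 tau6 0.030108061619102955
```

Call:
arm_command([
  [1, 0, 0, 0, 0, 0, 2],
  [1, 0, 0, 0, 0, 0, 0],
  [1, 0, 0, 0, 0, 0, 0],
])

```text
t: 5.3
position: [0.5115, 0.1498, 0.1656]
eef_rot: [-0.849, -3.024, -0.001]
force: [-1.5, 0.6, 4.8]
grip_width: 0.0131
```

```bash
python3 r.py
```

```text
t 5.3 pos [0.5115 0.1498 0.1656] F [-1.4709  0.6281  4.8425] M [ 0.0574  0.3185 -0.0162] yaw 148.64 w 0.0131 j6 -2.440467469412555 tau6 0.011482338595669717
```

```bash
cat > r.py <<'E'
from h import *
import cv2,sys
L=[]
for k in range(6):
    im=imaging.snapshot("wrist"); s=status.read_state(); T=tool(s); L.append([s["moment"][2],s["tau"][5],np.degrees(np.arctan2(T[1,0],T[0,0])),s["grip_width"]])
L=np.array(L); print("t",s["t"],"Mz",L[:,0],"tau6",L[:,1]); print("mean Mz,tau6,yaw,w",L.mean(0),"F",np.array(s["force"]),"pos",np.array(s["position"]))
if len(sys.argv)>1: cv2.imwrite(sys.argv[1],im)
E
python3 r.py pics/w3.png
```

```text
t 5.6 Mz [ 0.0346 -0.0428  0.0271  0.0159  0.0496  0.0144] tau6 [0.0097 0.0119 0.0141 0.0151 0.0167 0.0178]
mean Mz,tau6,yaw,w [  0.0165   0.0142 148.6373   0.013 ] F [-1.5292 -0.1282  6.9708] pos [0.5115 0.1497 0.1656]
```

View pics/w3.png

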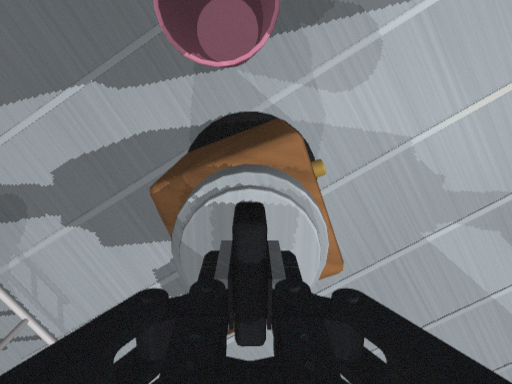

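The fingers hold the bar and it has turned with them. tau6 is the quieter torque signal, so I'll map one click finely.

```bash
sed -i 's/range(6)/range(3)/' r.py; python3 -c "print()"
```

Call:
arm_command([
  [1, 0, 0, 0, 0, 0, 3],
  [1, 0, 0, 0, 0, 0, 0],
  [1, 0, 0, 0, 0, 0, 0],
])

```text
t: 5.9
position: [0.5115, 0.1498, 0.1656]
eef_rot: [-0.928, -3.001, -0.001]
force: [-1.9, 0.8, 4.9]
grip_width: 0.0131
```

```bash
python3 r.py
```

```text
t 6.05 Mz [-0.0099 -0.0057 -0.0199] tau6 [-0.0249 -0.0248 -0.0247]
mean Mz,tau6,yaw,w [ -0.0118  -0.0248 145.6291   0.0131] F [-2.5322  0.097   6.0791] pos [0.5114 0.1498 0.1656]
```

Call:
arm_command([
  [1, 0, 0, 0, 0, 0, 3],
  [1, 0, 0, 0, 0, 0, 0],
  [1, 0, 0, 0, 0, 0, 0],
])

```text
t: 6.35
position: [0.5113, 0.1499, 0.1656]
eef_rot: [-1.006, -2.975, -0.001]
force: [-2.1, 1.2, 4.5]
grip_width: 0.0127
```

```bash
python3 r.py
```

```text
t 6.5 Mz [-0.0616  0.0174 -0.0524] tau6 [-0.0561 -0.0555 -0.0558]
mean Mz,tau6,yaw,w [ -0.0322  -0.0558 142.6224   0.0131] F [-2.171  -0.0629  4.0587] pos [0.5113 0.1499 0.1656]
```

Call:
arm_command([
  [1, 0, 0, 0, 0, 0, 3],
  [1, 0, 0, 0, 0, 0, 0],
  [1, 0, 0, 0, 0, 0, 0],
])

```text
t: 6.8
position: [0.5112, 0.15, 0.1656]
eef_rot: [-1.084, -2.947, -0.001]
force: [-1.8, 1.1, 4.9]
grip_width: 0.0132
```

```bash
python3 r.py
```

```text
t 6.95 Mz [-0.0741 -0.1448 -0.0518] tau6 [-0.0926 -0.0934 -0.0928]
mean Mz,tau6,yaw,w [ -0.0902  -0.0929 139.616    0.0131] F [-2.9625  0.3017  7.8311] pos [0.5112 0.1499 0.1656]
```

Call:
arm_command([
  [1, 0, 0, 0, 0, 0, 3],
  [1, 0, 0, 0, 0, 0, 0],
  [1, 0, 0, 0, 0, 0, 0],
])

```text
t: 7.25
position: [0.5111, 0.15, 0.1655]
eef_rot: [-1.16, -2.918, -0.001]
force: [-2.2, 0.9, 5.8]
grip_width: 0.013
```

```bash
python3 r.py
```

```text
t 7.4 Mz [-0.0051 -0.0148  0.0399] tau6 [-0.0089 -0.0097 -0.0099]
mean Mz,tau6,yaw,w [  0.0067  -0.0095 136.6285   0.0131] F [-2.5633  0.8038  5.3857] pos [0.5112 0.1501 0.1656]
```

Call:
arm_command([
  [1, 0, 0, 0, 0, 0, 3],
  [1, 0, 0, 0, 0, 0, 0],
  [1, 0, 0, 0, 0, 0, 0],
])

```text
t: 7.7
position: [0.511, 0.1502, 0.1656]
eef_rot: [-1.236, -2.887, -0.001]
force: [-2.7, 1.7, 5.8]
grip_width: 0.0132
```

```bash
python3 r.py
```

```text
t 7.85 Mz [0.0693 0.074  0.0632] tau6 [0.0679 0.0674 0.0676]
mean Mz,tau6,yaw,w [  0.0688   0.0677 133.6432   0.013 ] F [-3.2212  0.5345  5.8394] pos [0.511  0.1502 0.1656]
```

Call:
arm_command([
  [1, 0, 0, 0, 0, 0, 3],
  [1, 0, 0, 0, 0, 0, 0],
  [1, 0, 0, 0, 0, 0, 0],
])

```text
t: 8.15
position: [0.5109, 0.1503, 0.1656]
eef_rot: [-1.311, -2.853, -0.001]
force: [-2.9, 1.1, 7.1]
grip_width: 0.0131
```

```bash
python3 r.py
```

```text
t 8.3 Mz [0.0831 0.0789 0.0755] tau6 [0.0711 0.0701 0.0699]
mean Mz,tau6,yaw,w [  0.0792   0.0703 130.6409   0.0131] F [-3.2139  1.854   5.5192] pos [0.5109 0.1503 0.1656]
```

Torque crosses zero with a positive slope at yaw≈136.4, so clicks fall every 20° from 156.5. At 6° past a click the normal torque is about 0.07, while the stop should give about 0.28. I'll go one click per call from here.

Call:
arm_command([
  [1, 0, 0, 0, 0, 0, 4],
  [1, 0, 0, 0, 0, 0, 4],
  [1, 0, 0, 0, 0, 0, 4],
  [1, 0, 0, 0, 0, 0, 4],
  [1, 0, 0, 0, 0, 0, 4],
  [1, 0, 0, 0, 0, 0, 0],
  [1, 0, 0, 0, 0, 0, 0],
])

```text
t: 9.0
position: [0.5105, 0.151, 0.1656]
eef_rot: [-1.786, -2.58, -0.002]
force: [-4.5, 3.4, 6.2]
grip_width: 0.013
```

```bash
python3 r.py
```

```text
t 9.15 Mz [0.0636 0.0708 0.0127] tau6 [0.0413 0.0409 0.0402]
mean Mz,tau6,yaw,w [  0.049    0.0408 110.6246   0.0131] F [-4.4605  2.5108  6.8989] pos [0.5105 0.151  0.1656]
```

Call:
arm_command([
  [1, 0, 0, 0, 0, 0, 4],
  [1, 0, 0, 0, 0, 0, 4],
  [1, 0, 0, 0, 0, 0, 4],
  [1, 0, 0, 0, 0, 0, 4],
  [1, 0, 0, 0, 0, 0, 4],
  [1, 0, 0, 0, 0, 0, 0],
  [1, 0, 0, 0, 0, 0, 0],
])

```text
t: 9.85
position: [0.5103, 0.1519, 0.1656]
eef_rot: [-2.206, -2.23, -0.002]
force: [-4.8, 5.2, 7.0]
grip_width: 0.0131
```

```bash
python3 r.py
```

```text
t 10.0 Mz [0.0358 0.0737 0.0367] tau6 [0.0432 0.0437 0.0435]
mean Mz,tau6,yaw,w [ 0.0487  0.0435 90.6124  0.0131] F [-4.5403  5.6886  5.7409] pos [0.5103 0.1519 0.1656]
```

Call:
arm_command([
  [1, 0, 0, 0, 0, 0, 4],
  [1, 0, 0, 0, 0, 0, 4],
  [1, 0, 0, 0, 0, 0, 4],
  [1, 0, 0, 0, 0, 0, 4],
  [1, 0, 0, 0, 0, 0, 4],
  [1, 0, 0, 0, 0, 0, 0],
  [1, 0, 0, 0, 0, 0, 0],
])

```text
t: 10.7
position: [0.5104, 0.1528, 0.1656]
eef_rot: [-2.558, -1.812, -0.003]
force: [-4.6, 7.8, 7.1]
grip_width: 0.0131
```

```bash
python3 r.py
```

```text
t 10.85 Mz [0.1885 0.2477 0.1223] tau6 [0.1805 0.1801 0.1803]
mean Mz,tau6,yaw,w [ 0.1862  0.1803 70.6266  0.013 ] F [-3.892   7.671   7.4942] pos [0.5104 0.1528 0.1656]
```

Torque is now 0.18, against 0.04 at the same spot on earlier clicks, so this is probably the stop. I'll confirm with a small further turn.

Call:
arm_command([
  [1, 0, 0, 0, 0, 0, 1.0],
  [1, 0, 0, 0, 0, 0, 1.0],
  [1, 0, 0, 0, 0, 0, 0],
  [1, 0, 0, 0, 0, 0, 0],
])

```text
t: 11.25
position: [0.5104, 0.1528, 0.1656]
eef_rot: [-2.589, -1.767, -0.003]
force: [-3.6, 7.5, 4.3]
grip_width: 0.0131
```

```bash
python3 r.py
```

```text
t 11.4 Mz [0.2497 0.2095 0.296 ] tau6 [0.2287 0.2314 0.234 ]
mean Mz,tau6,yaw,w [ 0.2517  0.2314 68.6336  0.0132] F [-4.3031  8.0571  7.4926] pos [0.5105 0.1529 0.1656]
```

Call:
arm_command([
  [1, 0, 0, 0, 0, 0, 1.0],
  [1, 0, 0, 0, 0, 0, 0],
  [1, 0, 0, 0, 0, 0, 0],
])

```text
t: 11.7
position: [0.5105, 0.1529, 0.1656]
eef_rot: [-2.605, -1.745, -0.003]
force: [-3.6, 8.1, 4.3]
grip_width: 0.0131
```

```bash
python3 r.py
```

```text
t 11.85 Mz [0.2296 0.2582 0.3269] tau6 [0.256  0.2571 0.2595]
mean Mz,tau6,yaw,w [ 0.2716  0.2576 67.636   0.0131] F [-4.0428  9.0568  7.7211] pos [0.5105 0.1529 0.1656]
```

Call:
arm_command([
  [1, 0, 0, 0, 0, 0, -3],
  [1, 0, 0, 0, 0, 0, -3],
  [1, 0, 0, 0, 0, 0, -3],
  [1, 0, 0, 0, 0, 0, 0],
  [1, 0, 0, 0, 0, 0, 0],
])

```text
t: 12.35
position: [0.5104, 0.1525, 0.1656]
eef_rot: [-2.461, -1.944, -0.003]
force: [-4.1, 6.5, 6.0]
grip_width: 0.0127
```

```bash
python3 r.py
```

```text
t 12.5 Mz [ 0.1004 -0.0088  0.0583] tau6 [0.0521 0.0531 0.0532]
mean Mz,tau6,yaw,w [ 0.05    0.0528 76.606   0.0131] F [-4.4303  7.241   6.7446] pos [0.5104 0.1525 0.1656]
```

Call:
arm_command([
  [1, 0, 0, 0, 0, 0, -3],
  [1, 0, 0, 0, 0, 0, -3],
  [1, 0, 0, 0, 0, 0, 0],
  [1, 0, 0, 0, 0, 0, 0],
])

```text
t: 12.9
position: [0.5103, 0.1522, 0.1656]
eef_rot: [-2.356, -2.07, -0.003]
force: [-3.8, 5.8, 6.7]
grip_width: 0.0131
```

```bash
python3 r.py
```

```text
t 13.05 Mz [-0.0032  0.0143 -0.0482] tau6 [-0.0009  0.0002  0.0004]
mean Mz,tau6,yaw,w [-0.0124 -0.0001 82.5987  0.013 ] F [-4.2444  6.6063  7.2362] pos [0.5103 0.1522 0.1656]
```

The stop was met at about 0.26 N m, which rose with angle and did not fall away. The torque on the way back doesn't fit a rigid grip, so I'll check the bar's direction in the jaws.

```bash
python3 r.py pics/w4.png; python3 - <<'E'
import cv2,numpy as np
a=[cv2.resize(cv2.imread(f"pics/{f}.png")[150:360,150:350],(400,420),interpolation=cv2.INTER_CUBIC) for f in ("w3","w4")]
cv2.imwrite("pics/c4.png",cv2.convertScaleAbs(np.hstack(a),alpha=1.8))
for f in ("w2","w3","w4"):
    g=cv2.cvtColor(cv2.imread(f"pics/{f}.png"),cv2.COLOR_BGR2GRAY); m=g<60
    L=[]
    for y in range(212,240,3):
        x=np.where(m[y,225:278])[0]+225; L.append((x.min()+x.max())/2)
    p=np.polyfit(range(212,240,3),L,1); print(f,np.degrees(np.arctan(p[0])),L)
E
```

```text
t 13.2 Mz [ 0.0913  0.0598 -0.0184] tau6 [0.0004 0.0004 0.0004]
mean Mz,tau6,yaw,w [ 0.0442  0.0004 82.5996  0.0131] F [-3.6798  6.034   7.2632] pos [0.5103 0.1522 0.1656]
w2 9.943117902568637e-15 [np.float64(248.5), np.float64(248.5), np.float64(248.5), np.float64(248.5), np.float64(248.5), np.float64(248.5), np.float64(248.5), np.float64(248.5), np.float64(248.5), np.float64(248.5)]
w3 0.8680514497456091 [np.float64(249.0), np.float64(249.0), np.float64(249.5), np.float64(249.0), np.float64(249.5), np.float64(249.0), np.float64(249.0), np.float64(249.5), np.float64(249.5), np.float64(249.5)]
w4 0.8680514497454855 [np.float64(249.5), np.float64(250.0), np.float64(249.5), np.float64(250.0), np.float64(249.5), np.float64(250.0), np.float64(250.0), np.float64(250.0), np.float64(250.0), np.float64(250.0)]
```

View pics/c4.png

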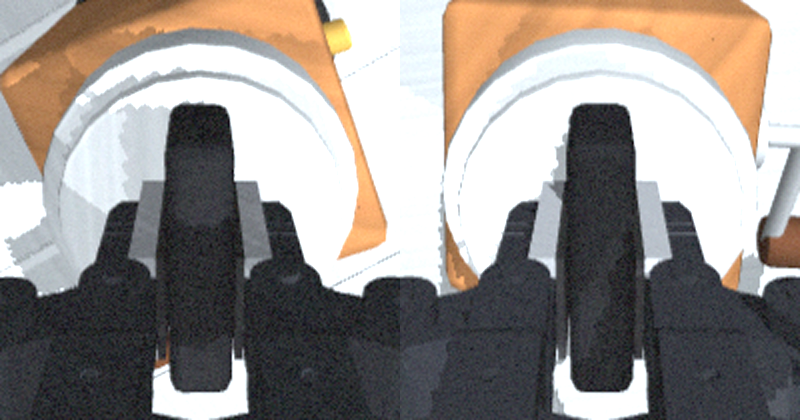

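The bar stays square in the jaws within 1°, so the dial follows the tool yaw, and the torque offset comes from the side force of a slightly off-centre grip. The clicks lie at 156.5−20k and the stop was met at k=4, so closed is at yaw 76.5 and the target is yaw 156.5, another 74° anticlockwise.

Call:
arm_command([
  [1, 0, 0, 0, 0, 0, -4],
  [1, 0, 0, 0, 0, 0, -4],
  [1, 0, 0, 0, 0, 0, -4],
  [1, 0, 0, 0, 0, 0, -4],
  [1, 0, 0, 0, 0, 0, -4],
  [1, 0, 0, 0, 0, 0, -4],
  [1, 0, 0, 0, 0, 0, -4],
  [1, 0, 0, 0, 0, 0, -4],
  [1, 0, 0, 0, 0, 0, -2],
  [1, 0, 0, 0, 0, 0, 0],
  [1, 0, 0, 0, 0, 0, 0],
])

```text
t: 14.3
position: [0.5106, 0.1508, 0.1656]
eef_rot: [-1.649, -2.671, -0.001]
force: [-3.8, 3.2, 7.3]
grip_width: 0.0129
```

```bash
python3 r.py
```

```text
t 14.45 Mz [ 0.0216  0.0609 -0.014 ] tau6 [0.0396 0.0403 0.0403]
mean Mz,tau6,yaw,w [  0.0229   0.0401 116.6281   0.0129] F [-3.1135  2.5882  7.1471] pos [0.5106 0.1508 0.1656]
```

Call:
arm_command([
  [1, 0, 0, 0, 0, 0, -4],
  [1, 0, 0, 0, 0, 0, -4],
  [1, 0, 0, 0, 0, 0, -4],
  [1, 0, 0, 0, 0, 0, -4],
  [1, 0, 0, 0, 0, 0, -4],
  [1, 0, 0, 0, 0, 0, -4],
  [1, 0, 0, 0, 0, 0, -4],
  [1, 0, 0, 0, 0, 0, -4],
  [1, 0, 0, 0, 0, 0, -2],
  [1, 0, 0, 0, 0, 0, 0],
  [1, 0, 0, 0, 0, 0, 0],
])

```text
t: 15.55
position: [0.5116, 0.1497, 0.1656]
eef_rot: [-0.796, -3.039, -0.0]
force: [-1.5, 0.5, 3.5]
grip_width: 0.0132
```

```bash
python3 r.py
```

```text
t 15.7 Mz [0.1049 0.062  0.0834] tau6 [0.06   0.0594 0.0579]
mean Mz,tau6,yaw,w [  0.0835   0.0591 150.6487   0.013 ] F [-1.1741  0.5778  4.4142] pos [0.5116 0.1497 0.1656]
```

Call:
arm_command([
  [1, 0, 0, 0, 0, 0, -3],
  [1, 0, 0, 0, 0, 0, -3],
  [1, 0, 0, 0, 0, 0, 0],
  [1, 0, 0, 0, 0, 0, 0],
])

```text
t: 16.1
position: [0.5119, 0.1496, 0.1656]
eef_rot: [0.637, 3.076, 0.0]
force: [-0.2, -1.0, 4.9]
grip_width: 0.0133
```

```bash
python3 r.py
```

```text
t 16.25 Mz [ 0.0102 -0.0174  0.04  ] tau6 [0.0298 0.0309 0.0311]
mean Mz,tau6,yaw,w [  0.0109   0.0306 156.5875   0.0132] F [-1.5524 -0.3771  4.5765] pos [0.5119 0.1496 0.1656]
```

Torque is near zero at yaw 156.6, so the dial sits in the click. Next I release, rise and check.

Call:
arm_command([
  [-1, 0, 0, 0, 0, 0, 0],
  [-1, 0, 0, 0, 0, 0, 0],
  [-1, 0, 0, 0, 0, 0, 0],
  [-1, 0, 0, 0, 0, 0, 0],
  [-1, 0, 0, 0, 0, 0, 0],
  [-1, 0, 0, 0, 0, 0, 0],
  [-1, 0, 0, 0, 0, 0, 0],
  [-1, 0, 0, 0, 0, 0, 0],
  [-1, 0, 0, 0, 0, 0, 0],
  [-1, 0, 0, 0, 0, 0, 0],
])

```text
t: 17.25
position: [0.5118, 0.1496, 0.1653]
eef_rot: [0.638, 3.076, 0.0]
force: [0.3, 0.3, 0.1]
grip_width: 0.0853
```

Call:
arm_command([
  [-1, 0, 0, -1.5, 0, 0, 0],
  [-1, 0, 0, -1.5, 0, 0, 0],
  [-1, 0, 0, -1.5, 0, 0, 0],
  [-1, 0, 0, -1.5, 0, 0, 0],
  [-1, 0, 0, -1.5, 0, 0, 0],
  [-1, 0, 0, -1.5, 0, 0, 0],
  [-1, 0, 0, -1.5, 0, 0, 0],
  [-1, 0, 0, -1.5, 0, 0, 0],
  [-1, 0, 0, 0, 0, 0, 0],
  [-1, 0, 0, 0, 0, 0, 0],
])

```text
t: 18.25
position: [0.5116, 0.1496, 0.2851]
eef_rot: [0.638, 3.076, 0.0]
force: [0.0, 0.1, -0.3]
grip_width: 0.0854
```

```bash
python3 r.py pics/w5.png; python3 - <<'E'
import cv2,numpy as np
g=cv2.cvtColor(cv2.imread("pics/w5.png"),cv2.COLOR_BGR2GRAY)
m=np.zeros_like(g); m[150:240,225:277]=g[150:240,225:277]<45
n,l,st,c=cv2.connectedComponentsWithStats(m); i=1+np.argmax(st[1:,4]); print(st[i],c[i])
E
```

```text
t 18.4 Mz [-0.0183 -0.0148  0.0185] tau6 [-0. -0. -0.]
mean Mz,tau6,yaw,w [ -0.0048  -0.     156.5715   0.0855] F [0.5692 0.3809 0.2693] pos [0.5112 0.1495 0.2842]
[ 240  158   18   79 1379] [248.61928934 196.7164612 ]
```

View pics/w5.png

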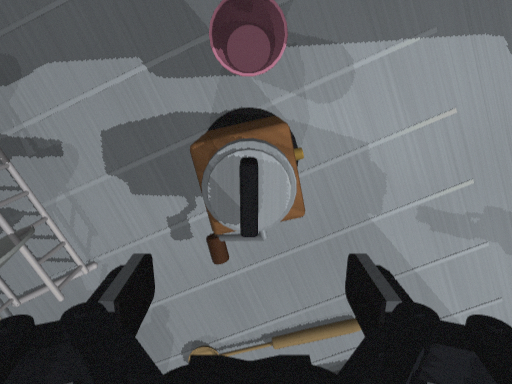

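The bar runs from (249,158) to (250,236), in the same direction as the closed click plus 80°. The beaker, crank and spoon look unmoved, and the gripper is clear.

```bash
python3 -c "
from station import workorder; print(workorder.sign_off())"
```

```text
the job is handed in; nothing more can be done
None
```

The dial is set four clicks open from closed and released, and the job is handed in at about 18 s on the robot's clock.

- **Finding the stop:** I gripped the bar at 45 N and turned it clockwise. It passed four clicks, and then the torque rose steadily to about 0.26 N m instead of falling away. That was about 9° past the closed click by tool angle, inside the 12° forcing limit.
- **Setting it back:** I turned it anticlockwise to 80° from the closed click, checked that the torque was near zero, released and rose 12 cm.
- **Last checks:** The final wrist picture shows the bar at rest in the right direction, with the beaker and spoon where they were. I did not look again at the tin, mug and brush, but the arm did not go near the tin or mug. The force on the tool was about zero.
- **What disagreed:**
  - On the way back the torque readings were off by up to about 0.05 N m. I put that down to side force (up to about 10 N) from a grip a few millimetres off the axis.
  - The stop torque was also a little lower than a rigid grip would give.
  - So I counted clicks from the tool angle, after checking that the bar stayed square in the jaws within about 1°.

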